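# Drive the stuck pin out of the pulley hub

## Robot

A 7-joint arm with a two-finger parallel gripper is mounted at the origin on a cart in front of the work surface, level with it; the furniture and walls round the work are solid. World frame = base frame: x ahead of the robot, y to its left, z up, the work surface at z = 0. Lengths are in m, angles in rad, forces in N, time in s.
With the tool pointing down it reaches from about 0.4 to 0.875 m from the base axis. Payload 6.5 kg.
Tool frame: the origin (TCP) lies midway between the tips of the shut fingers; the grasp point (between the pads) lies 19 mm behind it; z points along the fingers, y is the line along which they close (so a half turn about z gives the same grasp; the last joint's range is limited). The gripper opens to 85 mm and grips with 20 to 120 N. Pads are 22 mm wide; open, the fingers measure 114 mm over their backs; the gripper's body (76 mm by 85 mm) begins 54 mm behind the grasp point. The pads swing forward as they close: fully open they stand 13 mm farther back than shut.
Start: joints at [-1.254, 0.536, -0.004, 1.538, 0.003, 1.067, -0.071], TCP at [0.243, 0.603, 0.231] pointing down, gripper open.
Joint ranges: [-2.7, 2.7], [-0.37, 2.16], [-1.27, 1.26], [0.24, 2.4], [-1.31, 4.45], [0.19, 1.91], [-2.76, 2.76]. Speed limits (rad/s): [2.39, 2.39, 3.14, 3.14, 3.14, 3.14, 3.14].

## Interface

Orientations are given as a 3x3 rotation matrix whose columns are the frame's x, y, z axes.
In Python, from rig import ctrl gives the robot as it stands.
- The arm moves only by the tool play_rows, never from a script. Its argument "increments" is a list of rows, each a list of 6 numbers: the shift along the world's x, y, z scaled (see below), then the turn, a rotation vector about the world's x, y, z scaled (see below). In form: [[x, y, z, wx, wy, wz], ...]. A call has 1 to 20 rows; each row is the pose to reach, as a shift and turn from the pose commanded when the call began; what a row does not reach only later rows make up. The controller multiplies each number of a shift by 200 mm and each number of a turn by 0.5 rad. A row lasts 1/12 s, in which the tool goes at most 41.7 mm and 7.16 degrees, less where a joint would pass 70% of its speed; a pose out of reach is approached as far as the arm can. A call with a number of a shift or a turn outside -1 to 1 is refused whole. A call with a gripper value outside its range is refused whole. "jaw" is the opening, from 0 (shut) to 1 (fully open), set as the call begins (left out, the last holds). The fingers move at their own pace and stop on an object; "force" is the grip in N (left out, the last holds). Time passes only in rows, so rows that repeat a pose let the fingers close. It gives the time, the measured TCP pose, the force, the opening and the grip force at its end, in the units of the state.
- ctrl.get_obs(): the state, without advancing time (a new reading comes with each control period).
- ctrl.read_camera(name): name is "scene" or "top" or "wrist"; returns (picture, depth): 480x640x3 uint8, red, green, blue; 480x640 float32, m along the optical axis (not along the pixel's ray), 0 where there is no reading.
- ctrl.camera_params(name): a dict with "intrinsics" (3x3 intrinsics, pixels), "world_to_cam" (4x4, takes a point from world to camera coordinates). Camera axes: x right, y down, z forward; pixel columns grow to the right and rows downward; lengths in m; the calibration is good to about 2 mm. The wrist camera is an equidistant fisheye: a pixel r from the principal point sees the ray r / f radians off the axis. A picture is of the moment at which its call begins: read the wrist's pose just before it. camera_params takes no time and is no camera call; for the wrist camera it gives the pose at the moment of the call.
- ctrl.job_done(): hands the job in; it is judged then, once.
Trained networks look in the newest picture that a camera, given by its name, has taken for a name from the list of things; names that differ only in an ending like _2 or _b are one class to them, and where a whole thing is asked for, a point or a joint stands for the part that bears it (a point fixed in the world has none). Each returns a list of dicts, best first, with "conf" (0 to 1); they miss things now and then, are a little off and sometimes report something else, mostly with a low value. They report only what shows in the picture. A call takes as long as a camera call.
- ctrl.find_in(camera, label): "xyz" ([x, y, z] in m, in the coordinates of the camera as it stood for that picture, good to about 4 mm: the middle of the surface that is visible of it).
- ctrl.masks_of(camera, label): "pixels" (480x640 bool, what is visible of it).
- ctrl.landmark_of(camera, label): "xyz" ([x, y, z] in m, in the coordinates of the camera as it stood for that picture, good to about 4 mm: a listed point, or the origin of a listed thing).
The state is a dict: "time_s": time; "qpos": joint angles; "qvel": joint speeds; "joint_torque": joint torques, N m; "position": TCP position; "tool_rot": TCP orientation; "ft_force": force on the tool from outside, world axes, zero at the start; "wrist_torque": the same for the moment, N m; "opening": opening from 0.0 (shut) to 1.0 (fully open); "finger_force": force on a finger pad.
Only numpy, scipy, OpenCV 4.12 (cv2) and the standard library are available. Lean on these libraries where they do the work, as an engineer would, in place of code of your own. Each camera call takes 0.05 s, during which the arm holds its last target. There are 200 camera calls.

## Task

The headed pin is stuck in the bore of the pulley hub that sits on the two steel parallels. Take the slender drift punch from its socket, drive the pin down out of the hub with it from above, until its head rests on the base plate, then put the punch back upright in its own socket, seated on its collar, and let go.

Things in the scene. Friction and masses are not known exactly. Their poses are not given: they have to be found in the camera images.
- punch_mid (a point): slender steel drift punch, loose, upright in its socket; point on its axis at grip height, 115 mm above the tip, z up towards its head. From the tip (mm): shank 12 dia, 75 long; collar 38 dia, 8 thick; ribbed steel body 24 dia, 62 long (32 below to 30 above this point); head 19 dia, 6 long. A thicker punch (shank 30, body 32 dia) in another socket across the hub does not fit the bore
- bore (a point): centre of the upper mouth of the hub's bore, 92 mm above the table, z up. The aluminium hub (flange 94 mm, neck 62 mm dia, 40 mm high) is fixed on two steel parallels on a 100 mm square base plate. The bore runs straight down, 24 mm dia, its mouth a 38 mm wide funnel in the top 7 mm; below the hub is open space down to the base plate, 82 mm below this point
- pin (a joint): m the stuck steel pin (22 mm dia, 40 long) is driven down: at 0 its upper end is 8 mm below the bore's mouth, at 0.034 its head rests on the base plate and its upper end is 42 mm below the mouth, out of the hub. Its 30 mm head is under the hub, so it only goes down. Starts at 0 to 0.006; resists with about 8 N all the way, stays where left, stops hard on the plate
- socket_mouth (a point): centre of the upper rim of the slender punch's socket, 85 mm above the table, z up: a fixed upright dark steel tube, 36 mm outside and 24 mm inside dia, 77 mm deep, on a 76 mm round foot. With the punch seated its collar rests on this rim: tip 75 mm below, grip point (punch_mid) 40 mm above

How it is judged:
By the outcome, as a careful person would: the job done as asked, in the order asked, and still so for the second after the job is handed in, with the robot touching nothing.
It also fails if it takes over 48 s, if anything falls off the work surface, if the arm or the gripper's body presses on something with over 40 N, if the wrist force passes 120 N, or if a joint passes its speed limit or range.

## Working session

There is one attempt and no reset: what is moved stays moved. The work goes in short steps, Python scripts to look and compute and a tool call to move; the robot and the scene stay as the last step left them, time stands still between calls to the robot, and variables do not carry over. Pictures are saved under pics/ and viewed, at most 10 in all, crops included, and the job is handed in when it is done.

Besides the shell and the picture viewer there is one more tool, called after "Request:" by a JSON object that holds its "name" and its "arguments", one argument or row to a line. play_rows: Moves the arm, as the interface text tells. Shifts and turns lie within -1 to 1; 1 stands for 200 mm of shift or 0.5 rad of turn. Its arguments: {"type":"object","properties":{"increments":{"type":"array"},"jaw":{"type":"number"},"force":{"type":"number"}},"required":["increments"]}

```bash
mkdir -p pics; cat > h.py <<'E'
import numpy as np, cv2
from rig import ctrl
def w(cam,p,T=None):
    T=np.array(ctrl.camera_params(cam)["world_to_cam"]) if T is None else T
    return (np.linalg.inv(T)@np.append(p,1))[:3]
def save(cam,name):
    im,d=ctrl.read_camera(cam); cv2.imwrite(f"pics/{name}.png",im[:,:,::-1]); return im,d
def lm(cam,l):
    T=np.array(ctrl.camera_params(cam)["world_to_cam"])
    for r in ctrl.landmark_of(cam,l)[:2]: print(cam,l,round(r["conf"],2),np.round(w(cam,np.array(r["xyz"]),T),4))
E
python3 - <<'E'
from h import *
o=ctrl.get_obs();print(o['time_s'],o['position'],o['tool_rot'])
for c in("top","scene"):
    save(c,c)
    for l in("punch_mid","bore","socket_mouth"): lm(c,l)
a=np.vstack([cv2.resize(cv2.imread(f"pics/{c}.png"),(400,300)) for c in("top","scene")])
E
```

```text
0.0 [0.24258429 0.6023496  0.23040747] [[-9.27625201e-01  3.73511981e-01 -5.34544953e-04]
 [ 3.73512340e-01  9.27623677e-01 -1.68679508e-03]
 [-1.34181617e-04 -1.76437276e-03 -9.99998434e-01]]
top punch_mid 0.76 [ 0.5576 -0.2754  0.1299]
top punch_mid 0.42 [0.5427 0.0259 0.0972]
top bore 0.87 [0.543  0.0255 0.0925]
scene punch_mid 0.66 [ 0.5553 -0.2785  0.1209]
scene bore 0.86 [0.5425 0.0242 0.0974]
scene bore 0.51 [ 0.5569 -0.2738  0.0826]
scene socket_mouth 0.98 [ 0.5585 -0.2724  0.0842]
```

View pics/top.png

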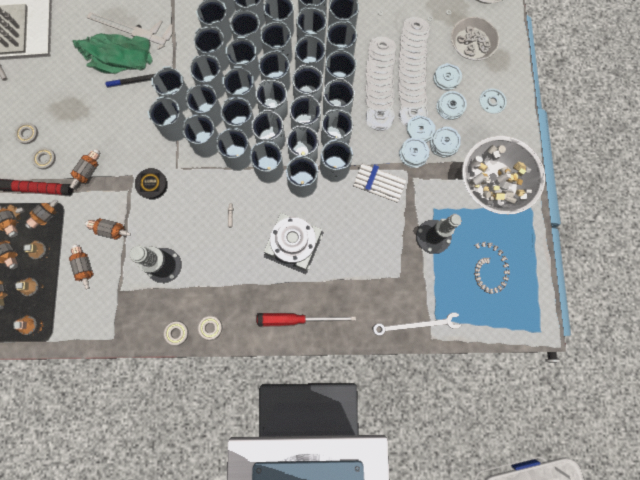

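View pics/scene.png

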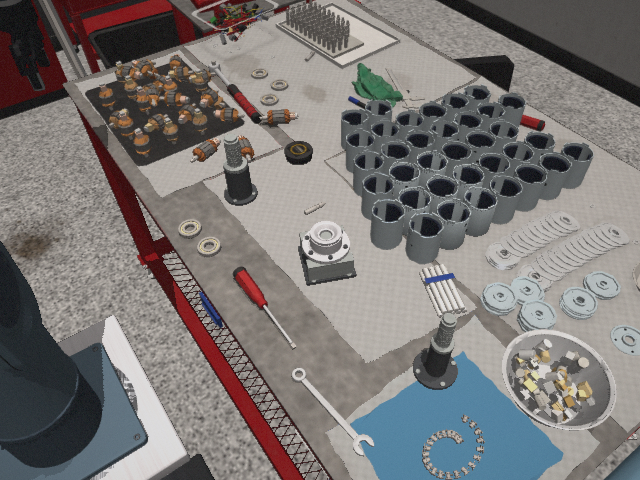

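The top view shows the slender punch at about (445, 230) on the right, the hub bore at (292, 238) and the thick punch at (150, 260) on the left. The scene view shows the same layout, with the slender punch at (445, 350) and the hub at (325, 240). The heights measured for each match the given ones. I'll travel now.

Request:
{"name": "play_rows", "arguments": {
  "increments": [
    [0.5,-1,0.2,0,0,-1],
    [0.5,-1,0.2,0,0,-1],
    [0.5,-1,0.2,0,0,-1],
    [0.5,-1,0.2,0,0,-1],
    [0.5,-1,0.2,0,0,-1],
    [0.5,-1,0.2,0,0,-1]
  ],
  "jaw": 1
}}

```text
time_s: 0.9
position: [0.3461, 0.3978, 0.2724]
tool_rot: [[-0.63, 0.777, 0.002], [0.777, 0.63, -0.001], [-0.002, 0.001, -1.0]]
ft_force: [0.8, 0.2, 0.4]
opening: 0.998
finger_force: 0.0
```

Request:
{"name": "play_rows", "arguments": {
  "increments": [
    [0.4,-1,0,0,0,-1],
    [0.4,-1,0,0,0,-1],
    [0.4,-1,0,0,0,-1],
    [0.4,-1,0,0,0,-1],
    [0.4,-1,0,0,0,-1],
    [0.4,-1,0,0,0,-1]
  ]
}}

```text
time_s: 1.4
position: [0.4252, 0.1957, 0.2718]
tool_rot: [[-0.177, 0.984, 0.001], [0.984, 0.177, -0.002], [-0.002, 0.001, -1.0]]
ft_force: [0.4, -0.4, 0.3]
opening: 1.0
finger_force: 0.0
```

Request:
{"name": "play_rows", "arguments": {
  "increments": [
    [0.4,-1,0,0,0,0],
    [0.4,-1,0,0,0,0],
    [0.4,-1,0,0,0,0],
    [0.4,-1,0,0,0,0],
    [0.4,-1,0,0,0,0],
    [0.4,-1,0,0,0,0]
  ]
}}

```text
time_s: 1.9
position: [0.5046, -0.0047, 0.2721]
tool_rot: [[-0.178, 0.984, 0.003], [0.984, 0.178, -0.003], [-0.004, 0.002, -1.0]]
ft_force: [-0.7, 0.5, -0.4]
opening: 0.996
finger_force: 0.0
```

```bash
python3 - <<'E'
from h import *
o=ctrl.get_obs();print(o['time_s'],o['position'],o['qpos'],o['tool_rot'])
save("wrist","w1"); lm("wrist","bore"); lm("wrist","punch_mid"); lm("wrist","socket_mouth")
E
```

```text
1.9 [ 0.50456589 -0.00469017  0.27205865] [-0.50795824  0.2545874   0.508641    1.89775639 -0.14021999  1.02200012
  0.23939525] [[-0.17839551  0.98395497  0.00276755]
 [ 0.98395138  0.17840442 -0.00339794]
 [-0.00383716  0.00211696 -0.9999904 ]]
wrist bore 0.56 [0.5434 0.027  0.0937]
```

Request:
{"name": "play_rows", "arguments": {
  "increments": [
    [0.25,-1,0,0,0,0],
    [0.25,-1,0,0,0,0],
    [0.25,-1,0,0,0,0],
    [0.25,-1,0,0,0,0],
    [0.25,-1,0,0,0,0]
  ]
}}

```text
time_s: 2.52
position: [0.5536, -0.1963, 0.2712]
tool_rot: [[-0.191, 0.982, 0.0], [0.982, 0.191, 0.001], [0.001, 0.0, -1.0]]
ft_force: [1.9, 0.4, 0.8]
opening: 0.999
finger_force: 0.0
```

Request:
{"name": "play_rows", "arguments": {
  "increments": [
    [0,-0.35,-0.1,0,0,0],
    [0,-0.35,-0.1,0,0,0],
    [0,-0.35,-0.1,0,0,0],
    [0,-0.35,-0.1,0,0,0]
  ]
}}

```text
time_s: 2.85
position: [0.5525, -0.2666, 0.2504]
tool_rot: [[-0.186, 0.983, -0.002], [0.983, 0.186, 0.001], [0.001, -0.001, -1.0]]
ft_force: [-0.6, 0.0, 0.6]
opening: 0.999
finger_force: 0.0
```

```bash
python3 - <<'E'
from h import *
o=ctrl.get_obs();print(o['time_s'],o['position'],o['qpos'])
P=ctrl.camera_params("wrist");np.save("T2",P["world_to_cam"]);print(P)
im,d=save("wrist","w2");np.save("d2",d); lm("wrist","punch_mid"); lm("wrist","socket_mouth")
E
```

```text
2.85 [ 0.55246498 -0.2665925   0.25039739] [-0.01902367  0.50090912  0.5579162   1.64483156 -0.29207441  1.08196097
  0.80978315]
{'intrinsics': array([[371.64829954,   0.        , 320.65328426],
       [  0.        , 371.64829954, 238.30467031],
       [  0.        ,   0.        ,   1.        ]]), 'world_to_cam': array([[ 0.98232929,  0.1871568 , -0.00122742, -0.49301772],
       [ 0.17932841, -0.93932262,  0.29242835, -0.39302056],
       [ 0.05357701, -0.28748104, -0.95628665,  0.29088167],
       [ 0.        ,  0.        ,  0.        ,  1.        ]])}
wrist punch_mid 0.71 [ 0.5602 -0.278   0.1201]
```

View pics/w2.png

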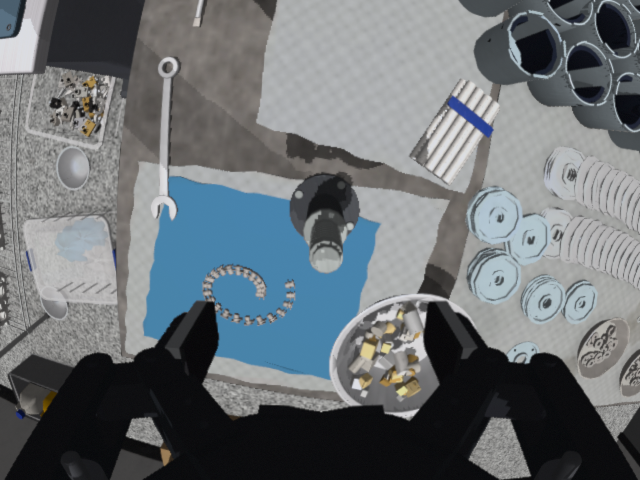

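The wrist view shows the head's end face at about (326, 257) and the socket foot centred near (324, 205). I'll turn both into positions using their known heights.

```bash
cat >> h.py <<'E'
def ray(u,v,z,T,K):
    x,y=(u-K[0,2])/K[0,0],(v-K[1,2])/K[1,1]; r=np.hypot(x,y)+1e-9
    dc=np.array([x/r*np.sin(r),y/r*np.sin(r),np.cos(r)]); R=T[:3,:3]; c=-R.T@T[:3,3]; dw=R.T@dc
    return c+dw*(z-c[2])/dw[2]
def cloud(d,T,K):
    v,u=np.mgrid[:480,:640]; x,y=(u-K[0,2])/K[0,0],(v-K[1,2])/K[1,1]; r=np.hypot(x,y)+1e-9
    ok=(d>0)&(r<1.2); t=np.tan(np.clip(r,0,1.2))/r
    p=np.stack([x*t*d,y*t*d,d],-1)[ok]
    return (p-T[:3,3])@T[:3,:3]
def circ(q):
    from scipy.optimize import least_squares
    f=least_squares(lambda a:np.hypot(q[:,0]-a[0],q[:,1]-a[1])-a[2],[*q.mean(0)[:2],.012],loss="soft_l1",f_scale=.0005)
    return f.x
E
python3 - <<'E'
from h import *
T=np.load("T2.npy");d=np.load("d2.npy");K=np.array(ctrl.camera_params("wrist")["intrinsics"])
print(ray(326,257,.161,T,K))
p=cloud(d,T,K); m=np.hypot(p[:,0]-.559,p[:,1]+.275)<.03; p=p[m]
for a,b in((.003,.02),(.08,.097),(.1,.115),(.115,.13),(.13,.15),(.158,.168)):
    q=p[(p[:,2]>a)&(p[:,2]<b)]
    print(a,b,len(q),q.mean(0).round(4), q.min(0).round(4),q.max(0).round(4), circ(q).round(4))
E
```

```text
[ 0.55807055 -0.27492193  0.161     ]
0.003 0.02 1203 [ 0.5577 -0.2647  0.0079] [ 0.5291 -0.2966  0.0051] [ 0.5888 -0.245   0.0198] [ 0.5593 -0.2778  0.0255]
0.08 0.097 680 [ 0.5564 -0.2694  0.092 ] [ 0.5398 -0.2919  0.0807] [ 0.5769 -0.258   0.097 ] [ 0.5584 -0.2776  0.0161]
0.1 0.115 127 [ 0.5564 -0.2679  0.1078] [ 0.546  -0.2768  0.1   ] [ 0.57   -0.2648  0.1146] [ 0.5585 -0.2779  0.0123]
0.115 0.13 154 [ 0.5561 -0.2683  0.1224] [ 0.5459 -0.2814  0.115 ] [ 0.5702 -0.2651  0.13  ] [ 0.5585 -0.2779  0.0124]
0.13 0.15 271 [ 0.5565 -0.2682  0.1399] [ 0.546  -0.2779  0.1301] [ 0.57   -0.2648  0.1498] [ 0.5584 -0.2777  0.0121]
0.158 0.168 599 [ 0.5582 -0.2768  0.1602] [ 0.5487 -0.2869  0.158 ] [ 0.5676 -0.2675  0.162 ] [ 0.5582 -0.2768  0.0067]
```

Request:
{"name": "play_rows", "arguments": {
  "increments": [
    [0.029,-0.05,0,0,0,0],
    [0.029,-0.05,-0.12,0,0,0],
    [0.029,-0.05,-0.25,0,0,0],
    [0.029,-0.05,-0.38,0,0,0],
    [0.029,-0.05,-0.5,0,0,0],
    [0.029,-0.05,-0.6,0,0,0],
    [0.029,-0.05,-0.68,0,0,0],
    [0.029,-0.05,-0.722,0,0,0],
    [0.029,-0.05,-0.722,0,0,0],
    [0.029,-0.05,-0.722,0,0,0]
  ]
}}

```text
time_s: 3.83
position: [0.5593, -0.276, 0.1074]
tool_rot: [[-0.189, 0.982, 0.001], [0.982, 0.189, 0.0], [0.0, 0.001, -1.0]]
ft_force: [0.0, -0.1, 0.2]
opening: 1.0
finger_force: 0.0
```

Request:
{"name": "play_rows", "arguments": {
  "increments": [
    [0,0,0,0,0,0],
    [0,0,0,0,0,0],
    [0,0,0,0,0,0],
    [0,0,0,0,0,0],
    [0,0,0,0,0,0],
    [0,0,0,0,0,0],
    [0,0,0,0,0,0],
    [0,0,0,0,0,0],
    [0,0,0,0,0,0],
    [0,0,0,0,0,0]
  ],
  "jaw": 0,
  "force": 80
}}

```text
time_s: 4.67
position: [0.5585, -0.2773, 0.1074]
tool_rot: [[-0.187, 0.982, 0.0], [0.982, 0.187, 0.0], [0.0, 0.0, -1.0]]
ft_force: [-2.7, 0.7, 5.7]
opening: 0.26
finger_force: 77.9
```

Request:
{"name": "play_rows", "arguments": {
  "increments": [
    [0,0,0.1,0,0,0],
    [0,0,0.22,0,0,0],
    [0,0,0.36,0,0,0],
    [0,0,0.5,0,0,0],
    [0,0,0.6,0,0,0],
    [0,0,0.65,0,0,0],
    [0,0,0.65,0,0,0]
  ]
}}

```text
time_s: 5.25
position: [0.5595, -0.2776, 0.2386]
tool_rot: [[-0.187, 0.982, 0.003], [0.982, 0.187, -0.001], [-0.002, 0.003, -1.0]]
ft_force: [0.5, 0.1, -3.0]
opening: 0.26
finger_force: 78.5
```

Request:
{"name": "play_rows", "arguments": {
  "increments": [
    [0,0.1,0,0,0,0],
    [0,0.25,0,0,0,0],
    [0,0.42,0,0,0,0],
    [0,0.6,0,0,0,0],
    [0,0.75,0,0,0,0],
    [0,0.88,0,0,0,0],
    [0,0.95,0,0,0,0],
    [0,0.95,0,0,0,0],
    [0,0.95,0,0,0,0]
  ]
}}

```text
time_s: 6.0
position: [0.5576, -0.086, 0.2351]
tool_rot: [[-0.189, 0.982, -0.003], [0.982, 0.189, -0.0], [0.001, -0.003, -1.0]]
ft_force: [-0.0, -0.5, -3.9]
opening: 0.26
finger_force: 78.6
```

```bash
python3 - <<'E'
from h import *
o=ctrl.get_obs();print(o['time_s'],o['position'],o['opening'],o['ft_force'])
P=ctrl.camera_params("wrist");T=np.array(P["world_to_cam"]);K=np.array(P["intrinsics"])
im,d=save("wrist","w3"); lm("wrist","bore")
p=cloud(d,T,K)
t=o['position']; q=p[(np.hypot(p[:,0]-t[0],p[:,1]-t[1])<.03)&(p[:,2]<t[2]-.005)]
for a,b in((.12,.14),(.135,.155),(.157,.167),(.167,.23)):
    s=q[(q[:,2]>a)&(q[:,2]<b)]
    if len(s)>20: print(a,b,len(s),s.mean(0).round(4),circ(s).round(4))
m=np.hypot(p[:,0]-.543,p[:,1]-.0255)<.06;h=p[m]
for a,b in((.05,.085),(.086,.089),(.09,.095)):
    s=h[(h[:,2]>a)&(h[:,2]<b)]
    if len(s)>20: print("hub",a,b,len(s),s.mean(0).round(4),s.min(0).round(4),s.max(0).round(4))
np.save("h3",h)
E
```

```text
6.0 [ 0.55760285 -0.08596402  0.23511857] 0.2602755553235375 [-0.01284044 -0.5447011  -3.86209589]
wrist bore 0.77 [0.5472 0.0234 0.0929]
0.135 0.155 136 [ 0.5565 -0.0817  0.1463] [ 0.5574 -0.0867  0.0062]
0.157 0.167 97 [ 0.5565 -0.0816  0.1623] [ 0.5574 -0.0861  0.0059]
0.167 0.23 2139 [ 0.5557 -0.0752  0.2188] [ 0.558  -0.0874  0.0162]
hub 0.05 0.085 7246 [0.544  0.0217 0.0628] [ 0.4871 -0.0312  0.05  ] [0.5999 0.0834 0.085 ]
hub 0.086 0.089 622 [0.5448 0.0264 0.0876] [0.5226 0.0049 0.086 ] [0.5655 0.0492 0.089 ]
hub 0.09 0.095 2332 [0.5443 0.0254 0.0913] [ 0.5148 -0.0045  0.09  ] [0.5748 0.0557 0.0937]
```

View pics/w3.png

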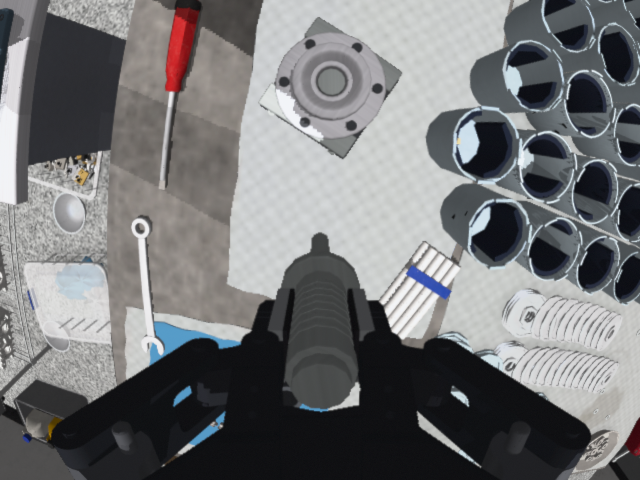

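The wrist view shows the bore at about (331, 82), and the punch is held upright with its tip at (320, 240). The hub centre is (0.5446, 0.0257), so I'll move over it.

Request:
{"name": "play_rows", "arguments": {
  "increments": [
    [-0.01,0.1,0,0,0,0],
    [-0.03,0.22,0,0,0,0],
    [-0.05,0.36,0,0,0,0],
    [-0.069,0.48,0,0,0,0],
    [-0.069,0.567,0,0,0,0],
    [-0.069,0.567,0,0,0,0],
    [-0.069,0.567,0,0,0,0],
    [-0.069,0.567,0,0,0,0],
    [-0.069,0.567,0,0,0,0]
  ]
}}

```text
time_s: 6.85
position: [0.5448, 0.0242, 0.2368]
tool_rot: [[-0.184, 0.983, -0.0], [0.983, 0.184, -0.001], [-0.001, -0.0, -1.0]]
ft_force: [-0.4, 0.0, -3.7]
opening: 0.264
finger_force: 78.6
```

```bash
python3 - <<'E'
from h import *
o=ctrl.get_obs();print(o['time_s'],o['position'],o['tool_rot'][:,2],o['ft_force'])
P=ctrl.camera_params("wrist");T=np.array(P["world_to_cam"]);K=np.array(P["intrinsics"])
im,d=save("wrist","w4")
p=cloud(d,T,K)
t=o['position']; q=p[(np.hypot(p[:,0]-t[0],p[:,1]-t[1])<.02)]
for a,b in((.13,.145),(.145,.165),(.165,.2)):
    s=q[(q[:,2]>a)&(q[:,2]<b)]
    if len(s)>20: print(a,b,len(s),s.min(0).round(4),circ(s).round(4))
m=np.hypot(p[:,0]-.5446,p[:,1]-.0256)<.06;h=p[m]
for a,b in((.086,.089),(.0905,.095)):
    s=h[(h[:,2]>a)&(h[:,2]<b)];print("hub",len(s),s.min(0).round(4),s.max(0).round(4))
E
```

```text
6.85 [0.54479848 0.0241761  0.23678663] [-8.74820879e-05 -1.00853047e-03 -9.99999488e-01] [-0.43376698  0.00495414 -3.68031439]
0.13 0.145 45 [0.5386 0.0253 0.139 ] [0.5447 0.024  0.0057]
0.145 0.165 169 [0.5387 0.0224 0.1451] [0.5448 0.0234 0.0062]
0.165 0.2 105 [0.5388 0.0242 0.1652] [0.545  0.0237 0.006 ]
hub 469 [0.5234 0.0042 0.086 ] [0.5654 0.0514 0.089 ]
hub 1575 [ 0.5146 -0.0029  0.0905] [0.5745 0.0558 0.0936]
```

Request:
{"name": "play_rows", "arguments": {
  "increments": [
    [0,0.008,0,0,0,0],
    [0,0.008,-0.05,0,0,0],
    [0,0.008,-0.1,0,0,0],
    [0,0.008,-0.15,0,0,0],
    [0,0.008,-0.2,0,0,0],
    [0,0.008,-0.24,0,0,0],
    [0,0.008,-0.27,0,0,0],
    [0,0.008,-0.3,0,0,0],
    [0,0.008,-0.32,0,0,0]
  ]
}}

```text
time_s: 7.65
position: [0.5447, 0.0279, 0.1726]
tool_rot: [[-0.187, 0.982, -0.001], [0.982, 0.187, 0.0], [0.0, -0.001, -1.0]]
ft_force: [-2.4, 0.4, 4.7]
opening: 0.261
finger_force: 79.7
```

Request:
{"name": "play_rows", "arguments": {
  "increments": [
    [0,0,-0.02,0,0,0],
    [0,0,-0.04,0,0,0],
    [0,0,-0.06,0,0,0],
    [0,0,-0.07,0,0,0],
    [0,0,-0.07,0,0,0],
    [0,0,-0.07,0,0,0]
  ]
}}

```text
time_s: 8.15
position: [0.545, 0.028, 0.1585]
tool_rot: [[-0.187, 0.982, 0.001], [0.982, 0.187, -0.0], [-0.0, 0.0, -1.0]]
ft_force: [0.3, 0.3, -3.8]
opening: 0.265
finger_force: 78.8
```

Request:
{"name": "play_rows", "arguments": {
  "increments": [
    [0,-0.006,-0.015,0,0,0],
    [0,-0.006,-0.03,0,0,0],
    [0,-0.006,-0.04,0,0,0],
    [0,-0.006,-0.05,0,0,0],
    [0,-0.006,-0.05,0,0,0]
  ]
}}

```text
time_s: 8.57
position: [0.5452, 0.0272, 0.1487]
tool_rot: [[-0.187, 0.982, 0.001], [0.982, 0.187, 0.0], [0.0, 0.001, -1.0]]
ft_force: [0.0, 2.2, 0.4]
opening: 0.259
finger_force: 79.1
```

Request:
{"name": "play_rows", "arguments": {
  "increments": [
    [0,0,-0.005,0,0,0],
    [0,0,-0.01,0,0,0]
  ]
}}

```text
time_s: 8.73
position: [0.5453, 0.027, 0.1472]
tool_rot: [[-0.187, 0.982, 0.001], [0.982, 0.187, 0.0], [0.0, 0.001, -1.0]]
ft_force: [-2.7, 3.0, 15.0]
opening: 0.265
finger_force: 80.4
```

Request:
{"name": "play_rows", "arguments": {
  "increments": [
    [0,0,-0.005,0,0,0],
    [0,0,-0.005,0,0,0]
  ]
}}

```text
time_s: 8.9
position: [0.5455, 0.0269, 0.1471]
tool_rot: [[-0.187, 0.982, 0.001], [0.982, 0.187, 0.001], [0.001, 0.001, -1.0]]
ft_force: [-2.3, 3.1, 13.5]
opening: 0.263
finger_force: 81.2
```

Request:
{"name": "play_rows", "arguments": {
  "increments": [
    [0,0,-0.005,0,0,0],
    [0,0,-0.01,0,0,0],
    [0,0,-0.01,0,0,0],
    [0,0,-0.01,0,0,0]
  ]
}}

```text
time_s: 9.23
position: [0.5461, 0.0267, 0.1469]
tool_rot: [[-0.187, 0.982, 0.002], [0.982, 0.187, 0.002], [0.001, 0.003, -1.0]]
ft_force: [-7.4, 2.1, 29.6]
opening: 0.263
finger_force: 83.5
```

The pin is hard against the plate: 33 N of push gives no more motion, at the predicted height. I'll retract.

Request:
{"name": "play_rows", "arguments": {
  "increments": [
    [0,0,0.05,0,0,0],
    [0,0,0.15,0,0,0],
    [0,0,0.27,0,0,0],
    [0,0,0.39,0,0,0],
    [0,0,0.47,0,0,0],
    [0,0,0.47,0,0,0],
    [0,0,0.47,0,0,0]
  ]
}}

```text
time_s: 9.82
position: [0.5447, 0.0263, 0.2375]
tool_rot: [[-0.187, 0.982, 0.0], [0.982, 0.187, -0.0], [-0.001, 0.0, -1.0]]
ft_force: [-0.6, -0.1, -4.9]
opening: 0.261
finger_force: 79.3
```

Request:
{"name": "play_rows", "arguments": {
  "increments": [
    [0,-0.1,0,0,0,0],
    [0,-0.25,0,0,0,0],
    [0.02,-0.42,0,0,0,0],
    [0.04,-0.6,0,0,0,0],
    [0.069,-0.75,0,0,0,0],
    [0.069,-0.75,0,0,0,0],
    [0.069,-0.75,0,0,0,0]
  ]
}}

```text
time_s: 10.4
position: [0.557, -0.1258, 0.2358]
tool_rot: [[-0.182, 0.983, -0.003], [0.983, 0.182, -0.001], [-0.001, -0.004, -1.0]]
ft_force: [-0.7, 1.3, -3.3]
opening: 0.262
finger_force: 79.0
```

```bash
cat > m.py <<'E'
from h import *
o=ctrl.get_obs();t=o['position'];print(o['time_s'],t,o['tool_rot'][:,2],o['ft_force'])
P=ctrl.camera_params("wrist");T=np.array(P["world_to_cam"]);K=np.array(P["intrinsics"])
im,d=save("wrist","w%d"%(o['time_s']*100))
p=cloud(d,T,K); np.save("p",p)
q=p[(np.hypot(p[:,0]-t[0],p[:,1]-t[1])<.02)]
for a,b in((-.1,-.085),(-.085,-.055),(-.055,-.03)):
    s=q[(q[:,2]>a+t[2])&(q[:,2]<b+t[2])]
    if len(s)>20: print(a,b,len(s),s.min(0).round(4),circ(s).round(4))
h=p[np.hypot(p[:,0]-.5446,p[:,1]-.0256)<.009]; print("pin/bore z",len(h),np.percentile(h[:,2],[5,25,50,75]).round(4) if len(h) else '')
g=p[np.hypot(p[:,0]-.5584,p[:,1]+.2777)<.022]
for a,b in((.03,.075),(.083,.09)):
    s=g[(g[:,2]>a)&(g[:,2]<b)]
    if len(s)>20: print("socket",a,b,len(s),s.min(0).round(4),s.max(0).round(4),circ(s).round(4))
E
python3 m.py; ls -t pics|head -1
```

```text
10.4 [ 0.5570411  -0.12580338  0.23578919] [-0.00342998 -0.00126713 -0.99999331] [-0.65258978  1.28941266 -3.32985872]
-0.1 -0.085 98 [ 0.5505 -0.1276  0.1383] [ 0.5565 -0.1265  0.0061]
-0.085 -0.055 221 [ 0.5505 -0.1272  0.1508] [ 0.5567 -0.1264  0.0061]
pin/bore z 229 [0.048  0.0489 0.0493 0.0499]
w1040.png
```

The pin's upper end reads z ≈ 0.049, where 0.050 is expected, so it is fully out. The punch is still upright. Now back to the socket.

Request:
{"name": "play_rows", "arguments": {
  "increments": [
    [0,-0.1,0,0,0,0],
    [0,-0.25,0,0,0,0],
    [0,-0.42,0,0,0,0],
    [0,-0.58,0,0,0,0],
    [0,-0.7,0,0,0,0],
    [0.001,-0.767,0,0,0,0],
    [0.001,-0.767,0,0,0,0],
    [0.001,-0.767,0,0,0,0],
    [0.001,-0.767,0,0,0,0]
  ]
}}

```text
time_s: 11.2
position: [0.5593, -0.2738, 0.237]
tool_rot: [[-0.19, 0.982, -0.001], [0.982, 0.19, 0.002], [0.002, -0.001, -1.0]]
ft_force: [1.2, 1.3, -3.5]
opening: 0.264
finger_force: 79.0
```

```bash
python3 m.py
```

```text
11.2 [ 0.55929043 -0.27376389  0.23701992] [-9.77507383e-04  2.28009457e-03 -9.99996923e-01] [ 1.24035012  1.28323907 -3.45260581]
-0.1 -0.085 98 [ 0.553  -0.2755  0.1395] [ 0.5591 -0.2741  0.0061]
-0.085 -0.055 220 [ 0.553  -0.2752  0.1524] [ 0.5592 -0.2742  0.0061]
pin/bore z 0 
socket 0.03 0.075 649 [ 0.5402 -0.2898  0.0301] [ 0.575  -0.259   0.0749] [ 0.5578 -0.274   0.0148]
socket 0.083 0.09 594 [ 0.5407 -0.2939  0.083 ] [ 0.5761 -0.2598  0.0863] [ 0.5583 -0.277   0.015 ]
```

Request:
{"name": "play_rows", "arguments": {
  "increments": [
    [0,0,0,0,0,0],
    [0,0,-0.06,0,0,0],
    [0,0,-0.12,0,0,0],
    [0,0,-0.18,0,0,0],
    [0,0,-0.24,0,0,0]
  ]
}}

```text
time_s: 11.67
position: [0.5583, -0.2761, 0.1879]
tool_rot: [[-0.187, 0.982, -0.001], [0.982, 0.187, 0.001], [0.001, -0.001, -1.0]]
ft_force: [-0.7, 0.1, -4.0]
opening: 0.263
finger_force: 79.1
```

Request:
{"name": "play_rows", "arguments": {
  "increments": [
    [0,0,-0.08,0,0,0],
    [0,0,-0.16,0,0,0],
    [0,0,-0.23,0,0,0],
    [0,0,-0.3,0,0,0],
    [0,0,-0.35,0,0,0],
    [0,0,-0.38,0,0,0],
    [0,0,-0.39,0,0,0],
    [0,0,-0.39,0,0,0],
    [0,0,-0.39,0,0,0]
  ]
}}

```text
time_s: 12.42
position: [0.5592, -0.277, 0.1125]
tool_rot: [[-0.187, 0.982, 0.001], [0.982, 0.187, -0.001], [-0.001, 0.001, -1.0]]
ft_force: [-0.6, -0.5, -2.5]
opening: 0.261
finger_force: 79.1
```

Request:
{"name": "play_rows", "arguments": {
  "increments": [
    [0,0,-0.006,0,0,0],
    [0,0,-0.012,0,0,0],
    [0,0,-0.018,0,0,0],
    [0,0,-0.022,0,0,0],
    [0,0,-0.022,0,0,0],
    [0,0,-0.022,0,0,0]
  ]
}}

```text
time_s: 12.92
position: [0.5588, -0.2766, 0.1075]
tool_rot: [[-0.187, 0.982, 0.0], [0.982, 0.187, -0.0], [-0.0, 0.0, -1.0]]
ft_force: [-0.2, 0.7, -3.8]
opening: 0.266
finger_force: 79.5
```

Request:
{"name": "play_rows", "arguments": {
  "increments": [
    [0,0,-0.004,0,0,0],
    [0,0,-0.008,0,0,0],
    [0,0,-0.008,0,0,0]
  ]
}}

```text
time_s: 13.17
position: [0.5589, -0.2767, 0.1074]
tool_rot: [[-0.187, 0.982, 0.001], [0.982, 0.187, 0.001], [0.001, 0.001, -1.0]]
ft_force: [-4.7, 2.3, 10.2]
opening: 0.257
finger_force: 80.7
```

The collar is seated, with contact felt. I'll open, then rise straight up.

Request:
{"name": "play_rows", "arguments": {
  "increments": [
    [0,0,0.004,0,0,0],
    [0,0,0.004,0,0,0],
    [0,0,0.004,0,0,0],
    [0,0,0.004,0,0,0],
    [0,0,0.004,0,0,0],
    [0,0,0.004,0,0,0],
    [0,0,0.004,0,0,0],
    [0,0,0.004,0,0,0],
    [0,0,0.004,0,0,0],
    [0,0,0.004,0,0,0]
  ],
  "jaw": 1
}}

```text
time_s: 14.0
position: [0.5588, -0.2767, 0.1067]
tool_rot: [[-0.187, 0.982, -0.0], [0.982, 0.187, -0.0], [-0.0, -0.0, -1.0]]
ft_force: [-0.3, 0.4, 0.8]
opening: 1.0
finger_force: 0.0
```

Request:
{"name": "play_rows", "arguments": {
  "increments": [
    [0,0,0.08,0,0,0],
    [0,0,0.2,0,0,0],
    [0,0,0.35,0,0,0],
    [0,0,0.5,0,0,0],
    [0,0,0.65,0,0,0],
    [0,0,0.72,0,0,0],
    [0,0,0.72,0,0,0],
    [0,0,0.72,0,0,0]
  ]
}}

```text
time_s: 14.67
position: [0.5591, -0.2767, 0.2512]
tool_rot: [[-0.187, 0.982, 0.001], [0.982, 0.187, -0.0], [-0.001, 0.001, -1.0]]
ft_force: [-0.5, 0.3, -0.9]
opening: 1.002
finger_force: 0.0
```

```bash
python3 - <<'E'
from h import *
o=ctrl.get_obs();print(o['time_s'],o['position'],o['opening'])
P=ctrl.camera_params("wrist");T=np.array(P["world_to_cam"]);K=np.array(P["intrinsics"])
im,d=save("wrist","fin");p=cloud(d,T,K); g=p[np.hypot(p[:,0]-.5584,p[:,1]+.2777)<.03]
for a,b in((.08,.097),(.1,.115),(.13,.15),(.157,.168)):
    s=g[(g[:,2]>a)&(g[:,2]<b)];print(a,len(s),s.mean(0).round(4),s.max(0).round(4),circ(s).round(4))
E
```

```text
14.6667 [ 0.55908368 -0.27672778  0.25123767] 1.0023082679437765
0.08 701 [ 0.5576 -0.2695  0.0921] [ 0.578  -0.2575  0.0969] [ 0.5591 -0.2773  0.0162]
0.1 113 [ 0.5574 -0.2669  0.1086] [ 0.5697 -0.2643  0.115 ] [ 0.559  -0.2765  0.0117]
0.13 240 [ 0.5578 -0.2678  0.1407] [ 0.5709 -0.2645  0.1498] [ 0.5591 -0.2767  0.0117]
0.157 616 [ 0.5589 -0.2762  0.1602] [ 0.5681 -0.2673  0.1621] [ 0.5589 -0.2762  0.0067]
```

View pics/fin.png

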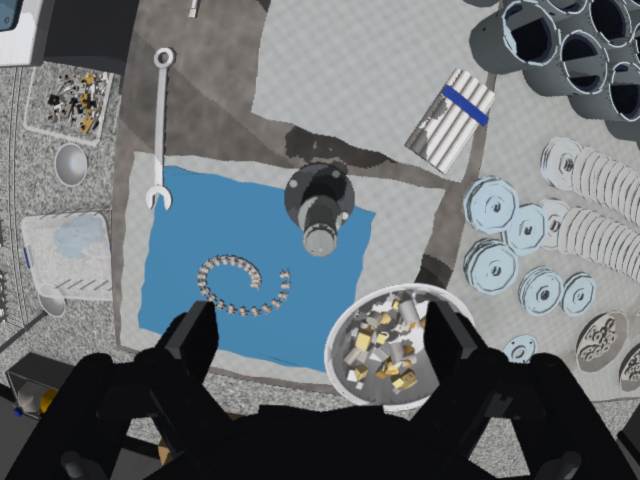

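The picture shows the punch upright in its socket, its head at about (320, 240). The head's top is at 0.160 m, the same as before the grasp, and the gripper is clear of it.

```bash
python3 -c "
from rig import ctrl
print(ctrl.job_done())"
```

```text
the job is handed in; nothing more can be done
None
```

The pin is driven out with its head on the base plate, the slender punch is back upright in its socket on its collar and released, and the job was handed in at about 15 s (no verdict was returned).

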